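# Load a bay of the indexing dial and advance it three clicks

### The job

Fill the bay of the indexing dial that stands under the tip-up tray: raise the tray by its handle until all three copper electrode tips have slid off into that bay, then lower the tray back onto its rest. Then grip the dial's knob and turn it clockwise (seen from above) by exactly three clicks, not past the third stop, which brings the next empty bay under the tray, and finish while still gripping the knob there so that the dial cannot creep: do not let go. Drop no tip on the bench and leave the other things on the bench where they lie.

Things in the scene. Friction and masses are not known exactly. Their poses are not given: they have to be found in the camera images.
- fixture: the whole loading fixture, fixed to the bench: grey cast base, aluminium dial 180 mm across, steel tip-up tray. Origin on the dial's axis at bench height, z up, +y points from the dial's axis to the tray (about toward the robot). The dial's outer wall is 66 mm high above the bench, the tray's hinge cheeks and handle about 100, the spring plunger at the dial's edge 44
- dial (a joint): turn of the dial in rad, about 0 at the start, growing clockwise seen from above. Its dark scalloped index plate has 18 stops: one click is 20 degrees (0.349), the third stop is 1.047. A spring roller centres it at each stop: it resists up to halfway to the next with at most 0.15 N m, then pulls on to it. It stays at a stop when let go, turns both ways, and nothing blocks it past the third
- knob_grip (a point): point on the dial's axis, 97 mm above the bench, to grip the knob: a black bar on the hub, 14 mm thick, 56 mm long, its top 110 mm above the bench. At dial = 0 its long side lies along the fixture's y, its thickness along the fixture's x. Fingertips kept above 68 mm meet nothing else of the dial
- index_knob: the bar knob itself; origin on the dial's axis, 73 mm above the bench; its y is the bar's long direction, x its 14 mm thickness; turns with the dial
- tray (a joint): tilt of the tray in rad, 0 lying level on its rest, growing as the handle is raised; upper limit 1.25. It falls back under its own weight (0.3 kg) when let go. The tips slide off well before 0.9; 0.9 to 1.0 clears it
- tray_handle (a point): middle of the tray's handle, a round steel bar 10 mm thick, 54 mm clear between its arms, along the fixture's x; 94 mm above the bench and 218 mm from the dial's axis when level; 36 mm free between the bar and the tray's back wall, nothing beneath. Can be pinched from above across its thickness and turns in the fingers as it rises
- tray_hinge (a point): middle of the tray's hinge, 92 mm from the dial's axis, 84.5 mm above the bench; axis along the fixture's x. In the tray's frame the handle lies 126 mm outward and 10 mm above it. The tray is 68 mm wide, walls 22 mm high, from its open lip (76 mm from the dial's axis) to its back wall (177 mm)
- wall_0: radial wall of the dial that bounds the loading bay on the clockwise side; origin on the dial's axis at bench height, its x runs outward along the wall, its y points into the loading bay; turns with the dial
- wall_5: radial wall that bounds the loading bay on the other side; origin and axes alike, but its y points out of the bay. The walls enclose 60 degrees, the tray's lip midway between them at the start; they are 30 mm high on a floor 34 mm above the bench, from the hub (26 mm from the axis) to the outer wall (87 mm)
- tip_1: copper electrode tip, 20 mm across, 26 mm high; origin at the centre of its foot; stands on the tray at the start
- tip_2: copper electrode tip, 20 mm across, 24 mm high, blunt; origin at the centre of its foot; stands on the tray
- tip_3: slimmer copper electrode tip, 15 mm across, 31 mm high; origin at the centre of its foot; stands on the tray
- pen: bystander: white and red pen 135 mm long lying on the bench beside the tray, on the right, toward the welder (whose box and arms, up to about 0.4 m high, stand to the right of the fixture: cross over them high up); origin at its middle
- setting_block: bystander: ground steel block 25x25x12 mm on the bench near the tray's handle; origin under its middle
- slim_block: bystander: slim ground steel block 35 mm long, 9 mm thick, 20 mm high, on the bench to the left of the dial; origin under its middle

How it is judged (in metres and radians):
On the way, in this order (a step that is already met when the one before it is completed fails the run):
1. all three tips lie in the loading bay, slid in with the tray raised, the dial still at its first position (y of each of tip_1, tip_2, tip_3 in the frame of wall_0 above 0.002 m and y of each of tip_1, tip_2, tip_3 in the frame of wall_5 below -0.002 m and horizontal distance between each of tip_1, tip_2, tip_3 and fixture below 0.09 m and z of tip_1 in the frame of fixture between 0.025 and 0.066 m and z of tip_2 in the frame of fixture between 0.025 and 0.066 m and z of tip_3 in the frame of fixture between 0.025 and 0.066 m and value of joint dial below 0.12 rad and value of joint tray above 0.2 rad), for 0.1 s.
2. the tray is lowered onto its rest again (value of joint tray below 0.06 rad and value of joint dial below 0.12 rad), for 0.2 s.
3. the fingers turn the knob past the first click (value of joint dial between 0.3 and 0.75 rad and contact force between the fingers and index_knob above 1 N).
At the end, for the whole second after the job is handed in: the dial stands still at its third stop (1.047 rad, within 0.08), the fingers still grip the knob with at least 2 N, the three tips lie in the bay they were loaded into, and the tray is down on its rest (tilt below 0.06 rad) (y of each of tip_1, tip_2, tip_3 in the frame of wall_0 above 0.002 m and y of each of tip_1, tip_2, tip_3 in the frame of wall_5 below -0.002 m and horizontal distance between each of tip_1, tip_2, tip_3 and fixture below 0.09 m and z of tip_1 in the frame of fixture between 0.025 and 0.066 m and z of tip_2 in the frame of fixture between 0.025 and 0.066 m and z of tip_3 in the frame of fixture between 0.025 and 0.066 m and linear speed of each of tip_1, tip_2, tip_3 below 0.05 m/s and value of joint dial between 0.9672 and 1.1272 rad and velocity of joint dial between -0.05 and 0.05 rad/s and value of joint tray below 0.06 rad and contact force between the fingers and index_knob above 2 N); the arm keeps its last pose, push and grip.
It fails at once if the dial is turned past the third stop (0.2 rad or more beyond it) (value of joint dial above 1.2472 rad).
It fails at once if the dial is turned backwards a click (0.25 rad) (value of joint dial below -0.25 rad).
It fails at once if a tip falls on the bench (height (world z) of any of tip_1, tip_2, tip_3 below 0.02 m).
It fails at once if a bystander is moved by more than 30 mm (distance of any of pen, setting_block, slim_block from where it was at the start of the episode above 0.03 m).
It also fails if it takes over 59 s, if anything falls off the work surface, if the arm or the gripper's body presses on something with over 40 N, if the wrist force passes 120 N, or if a joint passes its speed limit or range.

### The arm

A 6-joint arm with a two-finger parallel gripper is mounted at the origin on a cart in front of the work surface, level with it; the furniture and walls round the work are solid. World frame = base frame: x ahead of the robot, y to its left, z up, the work surface at z = 0. Lengths are in mm, angles in degrees, forces in N, time in s.
With the tool pointing down it reaches from about 375 to 925 mm from the base axis. Payload 5.7 kg.
Tool frame: the origin (TCP) lies between the finger pads; the fingertips stand 19 mm ahead of it and the grasp point (between the pads) is the TCP (r.finger_overhang is the distance from the TCP to the fingertips, in mm); z points along the fingers, y is the line along which they close (so a half turn about z gives the same grasp; the last joint's range is limited). The gripper opens to 88 mm and grips with 3 to 60 N. Pads are 20 mm wide; open, the fingers measure 115 mm over their backs; the gripper's body (75 mm by 178 mm) begins 61 mm behind the grasp point.
Start: joints at [-75.292, 20.558, 86.54, -0, 72.909, -6.595], TCP at [217.958, -558.978, 220.523] pointing down, gripper open.
Joint ranges: [-170.27, 170.27], [-57.76, 135], [12.27, 136.19], [-55.21, 235.2], [11.17, 155.16], [-170.74, 170.74]. Speed limits (degrees/s): [136.94, 136.94, 180, 180, 180, 180].

### API

Orientations are given as a 3x3 rotation matrix whose columns are the frame's x, y, z axes.
In Python, from rig import telemetry, camera, get_calibration, r gives the robot as it stands.
- The arm moves only by the tool move_arm, never from a script. Its argument "moves" is a list of rows, each a list of 3 entries, a list of its own where there are three numbers: the turn, a rotation vector about the tool's x, y, z in degrees, then the shift along the tool's x, y, z in cm, then the finger opening in cm, from 0 to 8.78. A call has exactly 8 rows; each row shifts and turns the commanded pose from where the row before left it, along the tool's axes as they then stand; what a row does not reach is not made up. A row lasts 1/12 s, in which the tool goes at most 41.7 mm and 7.16 degrees, less where a joint would pass 70% of its speed; a pose out of reach is approached as far as the arm can. A call is refused whole if a number of a shift passes 4.17 or a number of a turn 7.16, either way. A call with a gripper value outside its range is refused whole. The fingers move at their own pace and stop on an object; the grip force is fixed at half the most. Time passes only in rows, so rows that do not move let the fingers close, or fill a call up. It gives the time, the measured TCP pose, the force, the opening and the grip force at its end, in the units of the state.
- telemetry.read_state(): the state, without advancing time (a new reading comes with each control period).
- camera(name): name is "side" or "top"; returns (picture, depth): 384x512x3 uint8, blue, green, red; 384x512 float32, mm along the optical axis (not along the pixel's ray), 0 where there is no reading.
- get_calibration(name): a dict with "fx", "fy", "cx", "cy" (pixels), "R" (3x3) and "t" (3): a world point X has camera coordinates R X + t. Camera axes: x right, y down, z forward; pixel columns grow to the right and rows downward; lengths in mm; the calibration is good to about 2 mm. A picture is of the moment at which its call begins. get_calibration takes no time and is no camera call.
- r.sign_off(): hands the job in; it is judged then, once.
The state is a dict: "time_s": time; "qpos": joint angles; "qd": joint speeds; "joint_torque": joint torques, N m; "ee_pos": TCP position; "eef_rot": TCP orientation; "force": force on the tool from outside, world axes, zero at the start; "ft_torque": the same for the moment, N m; "grip_width": finger opening in mm; "gripper_force": force on a finger pad.
Only numpy, scipy, OpenCV 4.12 (cv2) and the standard library are available. Lean on these libraries where they do the work, as an engineer would, in place of code of your own. Each camera call takes 0.05 s, during which the arm holds its last target. There are 200 camera calls.

## Working session

There is one attempt and no reset: what is moved stays moved. The work goes in short steps, Python scripts to look and compute and a tool call to move; the robot and the scene stay as the last step left them, time stands still between calls to the robot, and variables do not carry over. Pictures are saved under pics/ and viewed, at most 10 in all, crops included, and the job is handed in when it is done.

Besides the shell and the picture viewer there is one more tool, called as name([rows], argument=value, ...), one row to a line, values as JSON. move_arm: Moves the arm, as the interface text tells. Its arguments: {"type":"object","properties":{"moves":{"type":"array","items":{"type":"array"}}},"required":["moves"]}

```bash
mkdir -p pics; ls
python3 - <<'E'
from rig import telemetry, camera, get_calibration, r
import cv2, numpy as np
for n in ("top","side"):
    p,d=camera(n); cv2.imwrite(f"pics/{n}0.png",p); np.save(f"{n}0.npy",d)
    c=get_calibration(n); print(n,{k:np.round(v,3).tolist() for k,v in c.items()})
s=telemetry.read_state(); print(s)
E
```

```text
pics
top {'fx': 492.416, 'fy': 492.416, 'cx': 259.551, 'cy': 191.611, 'R': [[0.105, -0.994, 0.001], [-0.966, -0.102, -0.237], [0.236, 0.023, -0.971]], 't': [301.518, 539.91, 948.339]}
side {'fx': 394.05, 'fy': 394.05, 'cx': 259.623, 'cy': 193.958, 'R': [[-0.996, 0.085, -0.02], [0.062, 0.533, -0.844], [-0.061, -0.842, -0.536]], 't': [448.359, -148.044, 1220.18]}
{'time_s': 0.1, 'qpos': array([-7.52915685e+01,  2.05940605e+01,  8.65906998e+01, -3.31400194e-03,
        7.29103813e+01, -6.59376586e+00]), 'qd': array([-0.15074207, -0.10837073, -0.06128367,  0.07228094,  0.02795621,
        0.05879027]), 'joint_torque': array([-8.87862752e-04, -5.16359711e+01, -2.71406168e+01,  6.75479975e-02,
        2.76926189e-02, -2.29048260e-05]), 'ee_pos': array([ 217.7957423 , -558.40765892,  219.80491003]), 'eef_rot': array([[ 9.31671136e-01,  3.63302447e-01, -4.75084715e-04],
       [ 3.63302732e-01, -9.31669786e-01,  1.59208171e-03],
       [ 1.35785107e-04, -1.65589615e-03, -9.99998620e-01]]), 'force': array([ 0.58153094,  0.11033585, -0.03692681]), 'ft_torque': array([ 0.0118292 ,  0.03735062, -0.01642599]), 'gripper_force': 0.0, 'grip_width': 88.20496235921304}
```

View pics/top0.png

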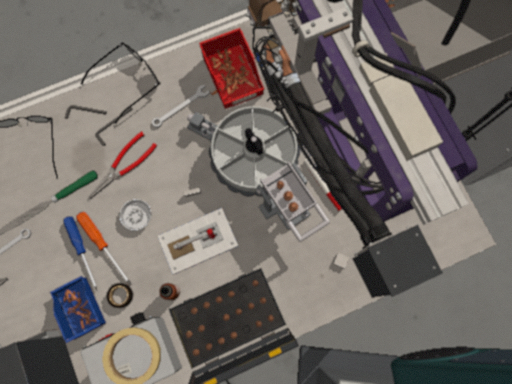

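View pics/side0.png

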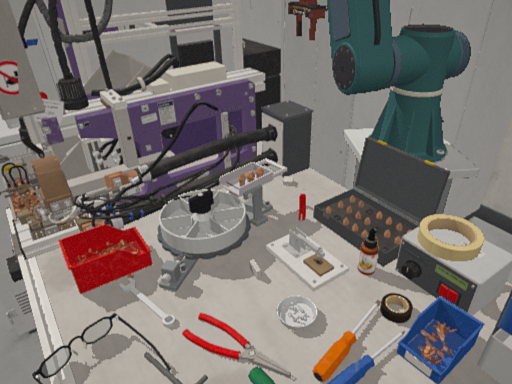

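The top view shows the dial centred near px (254,147), its knob bar near (254,141), the tray near (290,200) and its handle near (310,228). The side view shows the same fixture, with the welder's arms on the far side. Next I'll measure.

```bash
cat > h.py <<'E'
import numpy as np, cv2
from rig import get_calibration
def cloud(n,d):
    c=get_calibration(n); v,u=np.mgrid[:384,:512]
    P=np.stack([(u-c["cx"])/c["fx"]*d,(v-c["cy"])/c["fy"]*d,d],-1)
    return (P-np.array(c["t"]))@np.array(c["R"])
def proj(n,X):
    c=get_calibration(n); q=np.array(c["R"])@np.array(X,float)+c["t"]
    return c["fx"]*q[0]/q[2]+c["cx"],c["fy"]*q[1]/q[2]+c["cy"]
E
python3 - <<'E'
import numpy as np, cv2
from h import *
from scipy.optimize import least_squares
W=cloud("top",np.load("top0.npy")); W2=cloud("side",np.load("side0.npy"))
c=W[147,254,:2]; print("seed",W[147,254],W[228,310])
for n,w in(("top",W),("side",W2)):
    P=w.reshape(-1,3); cc=c.copy()
    for i in range(6):
        rr=np.hypot(*(P[:,:2]-cc).T); m=(abs(P[:,2]-66)<5)&(abs(rr-88)<(14 if i<3 else 7))
        q=P[m]; s=least_squares(lambda p:np.hypot(q[:,0]-p[0],q[:,1]-p[1])-88.5,cc,loss="soft_l1"); cc=s.x
    print(n,"axis",cc,m.sum(),np.median(q[:,2]))
    rr=np.hypot(*(P[:,:2]-cc).T)
    k=P[(rr<40)&(P[:,2]>102)&(P[:,2]<118)]; 
    if len(k)>10: print(" knob",k.mean(0),len(k),cv2.minAreaRect(k[:,:2].astype(np.float32)))
    t=P[(rr<260)&(rr>95)&(P[:,2]>82)&(P[:,2]<112)&(P[:,0]<cc[0]-20)]
    print(" tray n",len(t))
# rectified top colour + height maps
p=cv2.imread("pics/top0.png"); d=W
x0,y0=cc[0]+120,cc[1]+150; S=2
gx,gy=[],[]
H=np.zeros((760,600,3),np.uint8)
u=np.arange(600);v=np.arange(760)
uu,vv=np.meshgrid(u,v); X=np.stack([x0-vv/S,y0-uu/S,np.full(uu.shape,95.)],-1)
cal=get_calibration("top");q=X@np.array(cal["R"]).T+cal["t"]
mu=(cal["fx"]*q[...,0]/q[...,2]+cal["cx"]).astype(np.float32);mv=(cal["fy"]*q[...,1]/q[...,2]+cal["cy"]).astype(np.float32)
im=cv2.remap(p,mu,mv,cv2.INTER_LINEAR); z=cv2.remap(W[...,2].astype(np.float32),mu,mv,cv2.INTER_NEAREST)
hm=cv2.applyColorMap(np.clip(z*2,0,255).astype(np.uint8),cv2.COLORMAP_JET)
cv2.imwrite("pics/rect.png",cv2.resize(np.hstack([im,hm]),(800,507))); print("x0,y0",x0,y0,"px/mm",S*507/760)
E
```

```text
seed [587.25202016 376.64115508 102.42126561] [451.8792992  241.77903488   1.41341196]
top axis [601.47408449 379.08897623] 440 65.77507324334233
 knob [600.46433165 378.92862971 109.16647781] 190 ((601.721435546875, 378.9630126953125), (55.53816223144531, 14.424440383911133), 38.59821701049805)
 tray n 2195
side axis [602.53191712 381.43346575] 576 65.14111867697967
 knob [602.44818173 384.6654146  107.67228505] 163 ((602.5162353515625, 382.00457763671875), (55.090057373046875, 14.044814109802246), 38.33088684082031)
 tray n 1393
x0,y0 722.5319171194185 531.4334657500418 px/mm 1.3342105263157895
```

View pics/rect.png

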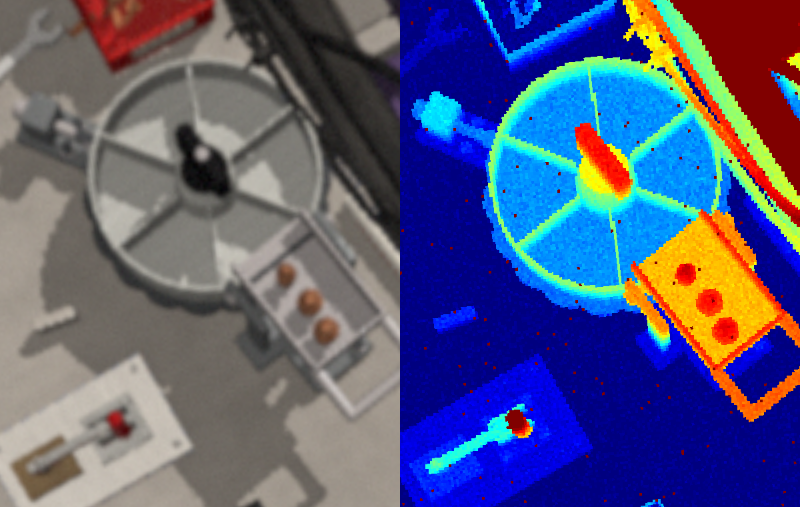

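The rectified view confirms it. The knob points at the tray, at 38.6° to the world x axis, and three tips stand on the tray. Next I'll refine the handle position and check clearances.

```bash
cat >> h.py <<'E'
A=np.array([602.,380.3]); a=np.radians(38.5)
EY=-np.array([np.cos(a),np.sin(a)]); EX=np.array([EY[1],-EY[0]])
def fix(w): 
    q=w[...,:2]-A; return np.stack([q@EX,q@EY,w[...,2]],-1)
E
python3 - <<'E'
import numpy as np
from h import *
for n in("top","side"):
    w=cloud(n,np.load(n+"0.npy")).reshape(-1,3); F=fix(w)
    m=(abs(F[:,0])<24)&(abs(F[:,1]-218)<14)&(F[:,2]>80)&(F[:,2]<115); h=F[m]
    print(n,"handle",len(h),np.median(h,0), np.polyfit(h[:,0],h[:,1],1) if len(h)>5 else "")
    t=F[(F[:,1]>100)&(F[:,1]<170)&(F[:,2]>80)&(F[:,2]<125)&(abs(F[:,0])<60)]
    for lo in(100,120,140,155):
        s=t[(t[:,1]>=lo)&(t[:,1]<lo+15)&(t[:,2]>98)]; print("  tray x ext",lo,np.percentile(s[:,0],[2,98]).round(1))
    b=F[(abs(F[:,0])<30)&(F[:,1]>168)&(F[:,1]<190)&(F[:,2]>90)]; print("  back wall y",np.percentile(b[:,1],[5,50,95]))
    R=np.hypot(F[:,0],F[:,1]); az=np.degrees(np.arctan2(F[:,1],F[:,0]))
    hi=(F[:,2]>125)&(R<180)
    for k in range(-180,180,30):
        s=hi&(az>=k)&(az<k+30)
        if s.sum()>5: print("  high az",k,"rmin",R[s].min().round(),"z max",F[s,2].max().round(), "zmed",np.median(F[s,2]).round())
    q=F[(abs(F[:,0])<100)&(abs(F[:,1]-215)<110)&(F[:,2]>115)]; print("  near handle high",len(q), q[:,0].max() if len(q) else "",q[:,0].min() if len(q) else "",q[:,2].max() if len(q) else "")
    # along arc path
    rr=np.hypot(w[:,0],w[:,1]); s=(rr<700)&(rr>350)&(w[:,1]<300)&(w[:,1]>-500)&(w[:,0]>100); print("  arc zmax",np.percentile(w[s,2],99.5))
E
```

```text
top handle 125 [1.98691003e-01 2.18907700e+02 9.88234326e+01] [9.22784990e-03 2.18715078e+02]
  tray x ext 100 [-34.4  33. ]
  tray x ext 120 [-35.1  32.8]
  tray x ext 140 [-35.4  32.8]
  tray x ext 155 [-34.4  32.7]
  back wall y [169.56725088 176.89419617 186.16117203]
  high az -180 rmin 85.0 z max 294.0 zmed 189.0
  high az -150 rmin 118.0 z max 154.0 zmed 140.0
  high az 90 rmin 159.0 z max 155.0 zmed 151.0
  high az 120 rmin 101.0 z max 264.0 zmed 156.0
  high az 150 rmin 86.0 z max 266.0 zmed 212.0
  near handle high 1674 11.316550787746914 -99.9936532495258 179.74024163347158
  arc zmax 322.4561255514798
side handle 68 [ -1.13373959 213.72452097  97.92720275] [-7.69738492e-03  2.14303241e+02]
  tray x ext 100 [-33.3  34.3]
  tray x ext 120 [-33.6  34.6]
  tray x ext 140 [-32.9  34.1]
  tray x ext 155 [-34.2  34.4]
  back wall y [172.29230746 173.61850081 175.61616931]
  high az -180 rmin 85.0 z max 293.0 zmed 196.0
  high az -150 rmin 118.0 z max 152.0 zmed 137.0
  high az 90 rmin 161.0 z max 155.0 zmed 145.0
  high az 120 rmin 100.0 z max 262.0 zmed 154.0
  high az 150 rmin 84.0 z max 263.0 zmed 218.0
  near handle high 1292 8.76474550960159 -99.95702077444537 177.0386469668402
  arc zmax 332.9477809147088
```

Run:
```python
import numpy as np
from h import *
from scipy.spatial import cKDTree
F=np.vstack([fix(cloud(n,np.load(n+"0.npy")).reshape(-1,3)) for n in("top","side")])
F=F[(F[:,0]<-30)&(F[:,0]>-300)&(F[:,2]>110)]
F=F[[len(i)>5 for i in cKDTree(F).query_ball_point(F,8)]]
bands=[(110,135),(135,160),(160,185),(185,210),(210,240),(240,300),(300,500)]
print("y\\z",bands)
for y in range(-140,330,20):
    print(y,[int(F[s,0].max()) if (s:=(F[:,1]>=y)&(F[:,1]<y+20)&(F[:,2]>=b[0])&(F[:,2]<b[1])).sum()>3 else "-" for b in bands])
```

```text
y\z [(110, 135), (135, 160), (160, 185), (185, 210), (210, 240), (240, 300), (300, 500)]
-140 [-101, -135, -249, -248, -178, -173, -222]
-120 [-97, -123, -226, -244, -176, -176, -221]
-100 [-105, -105, -220, -175, -173, -173, -228]
-80 [-102, -99, -140, -140, -139, -141, '-']
-60 [-105, -95, -92, -140, -139, -139, '-']
-40 [-104, -94, -90, -165, -160, -163, '-']
-20 [-99, -100, -86, -85, -157, -158, '-']
0 [-96, -96, -157, -83, -84, -158, -195]
20 [-95, -91, '-', -155, -82, -153, -199]
40 [-93, -91, '-', -151, -84, -85, -199]
60 [-78, -88, '-', -150, -150, -87, -202]
80 [-75, -85, '-', -147, -146, -93, -184]
100 [-72, -84, -97, -143, -112, -103, -182]
120 [-76, -81, '-', -138, -114, -112, -179]
140 [-79, -78, -94, -138, -124, -138, -174]
160 [-83, -78, -123, -120, -133, -133, -173]
180 [-82, -79, -125, -124, -131, -132, -168]
200 [-81, -78, '-', -130, -128, -129, -171]
220 [-82, -79, -123, -125, -123, -126, '-']
240 [-84, -83, -119, -119, -119, -118, '-']
260 [-79, -84, -120, -120, -121, -121, '-']
280 [-56, -56, -50, '-', -141, -141, '-']
300 [-49, -47, -46, '-', -136, -138, '-']
320 [-44, -44, -43, '-', -140, -139, '-']
```

Run:
```python
import cv2
p=cv2.imread("pics/side0.png")[120:260,60:330]; cv2.imwrite("pics/sc.png",cv2.resize(p,(800,415),interpolation=cv2.INTER_CUBIC))
```

```text
(no output)
```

View pics/sc.png

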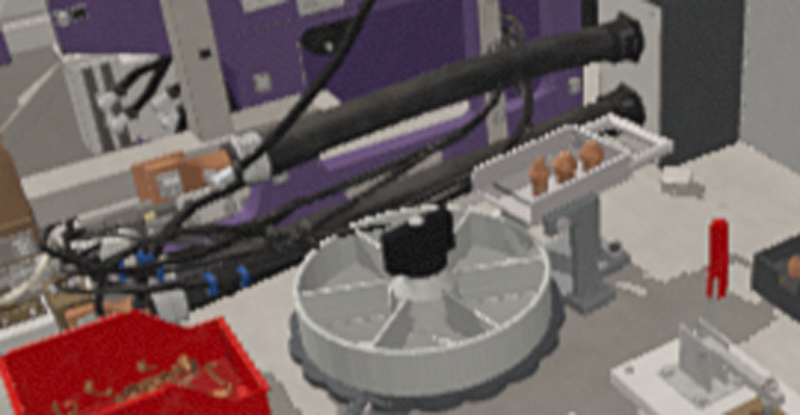

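The crop shows a thin cable hanging on the far side of the dial, at x≈-85 and z 170–290 in the fixture frame. I need to keep the gripper body clear of it. First I'll raise the arm.

move_arm([
  [[0,0,0],[0,0,-3.8],6],
  [[0,0,0],[0,0,-3.8],5],
  [[0,0,0],[0,0,-3.8],4],
  [[0,0,0],[0,0,-3.8],4],
  [[0,0,0],[0,0,-3.8],4],
  [[0,0,0],[0,0,-3.8],4],
  [[0,0,0],[0,0,-3.8],4],
  [[0,0,0],[0,0,-3.8],4],
])

```text
time_s: 0.77
ee_pos: [217.8, -558.4, 526.1]
eef_rot: [[0.932, 0.363, -0.0], [0.363, -0.932, 0.001], [0.0, -0.001, -1.0]]
force: [0.2, -1.1, -0.3]
grip_width: 40.6
gripper_force: 0.0
```

```bash
cat >> h.py <<'E'
from scipy.spatial.transform import Rotation as Ro
from scipy.optimize import least_squares
def Rt(yaw): # tool down, tool y at world angle yaw (deg)
    c,s=np.cos(np.radians(yaw)),np.sin(np.radians(yaw)); return np.array([[-s*-1*-1,c,0],[c,s,0],[0,0,-1.]])
def twist(p0,R0,p1,R1,n):
    """constant per-row turn(deg)+shift(cm): shift in pre-row axes, then turn"""
    w=Ro.from_matrix(R0.T@R1).as_rotvec()/n
    M=np.zeros((3,3)); R=R0.copy(); D=Ro.from_rotvec(w).as_matrix()
    for _ in range(n): M+=R; R=R@D
    return np.degrees(w).round(3),(np.linalg.solve(M,p1-p0)/10).round(3)
E
python3 - <<'E'
from h import *
from rig import telemetry
s=telemetry.read_state(); print(s["time_s"],s["ee_pos"],s["qpos"])
Rg=Rt(38.5); print(Rg,np.linalg.det(Rg))
print(twist(s["ee_pos"],s["eef_rot"],np.array([426.8,251.2,520]),Rg,24))
E
```

```text
0.7667 [ 217.81810957 -558.3799612   526.09276739] [-7.52903141e+01  1.42734141e+01  5.47059124e+01 -8.91498463e-04
  1.11060974e+02 -6.59473293e+00]
[[-0.62251464  0.78260816  0.        ]
 [ 0.78260816  0.62251464  0.        ]
 [ 0.          0.         -1.        ]] 0.9999999999999999
(array([-1.000e-03, -2.000e-03, -4.466e+00]), array([ 4.043, -0.202,  0.026]))
```

move_arm([
  [[0,0,-4.47],[4.04,-0.2,0],4],
  [[0,0,-4.47],[4.04,-0.2,0],4],
  [[0,0,-4.47],[4.04,-0.2,0],4],
  [[0,0,-4.47],[4.04,-0.2,0],4],
  [[0,0,-4.47],[4.04,-0.2,0],4],
  [[0,0,-4.47],[4.04,-0.2,0],4],
  [[0,0,-4.47],[4.04,-0.2,0],4],
  [[0,0,-4.47],[4.04,-0.2,0],4],
])

```text
time_s: 1.43
ee_pos: [464.0, -353.7, 523.6]
eef_rot: [[0.541, 0.841, -0.001], [0.841, -0.541, 0.001], [0.0, -0.001, -1.0]]
force: [0.6, 0.1, -0.7]
grip_width: 40.3
gripper_force: 0.0
```

move_arm([
  [[0,0,-4.47],[4.04,-0.2,0],4],
  [[0,0,-4.47],[4.04,-0.2,0],4],
  [[0,0,-4.47],[4.04,-0.2,0],4],
  [[0,0,-4.47],[4.04,-0.2,0],4],
  [[0,0,-4.47],[4.04,-0.2,0],4],
  [[0,0,-4.47],[4.04,-0.2,0],4],
  [[0,0,-4.47],[4.04,-0.2,0],4],
  [[0,0,-4.47],[4.04,-0.2,0],4],
])

```text
time_s: 2.1
ee_pos: [542.3, -44.9, 523.7]
eef_rot: [[-0.053, 0.999, -0.001], [0.999, 0.053, 0.0], [0.001, -0.001, -1.0]]
force: [0.8, -0.2, 0.4]
grip_width: 40.3
gripper_force: 0.0
```

move_arm([
  [[0,0,-4.47],[4.04,-0.2,0],4],
  [[0,0,-4.47],[4.04,-0.2,0],4],
  [[0,0,-4.47],[4.04,-0.2,0],4],
  [[0,0,-4.47],[4.04,-0.2,0],4],
  [[0,0,-4.47],[4.04,-0.2,0],4],
  [[0,0,-4.47],[4.04,-0.2,0],4],
  [[0,0,-4.47],[4.04,-0.2,0],4],
  [[0,0,-4.47],[4.04,-0.2,0],4],
])

```text
time_s: 2.77
ee_pos: [425.4, 251.4, 523.9]
eef_rot: [[-0.627, 0.779, -0.001], [0.779, 0.627, -0.0], [0.001, -0.001, -1.0]]
force: [0.4, -0.2, -0.1]
grip_width: 40.3
gripper_force: 0.0
```

Run:
```python
from h import *
from rig import telemetry,camera
s=telemetry.read_state(); print(s["time_s"],s["ee_pos"],s["qpos"])
Rg=Rt(38.5)
print(twist(s["ee_pos"],s["eef_rot"],np.array([426.8,251.2,190]),Rg,8))
for n in("top","side"):
    p,d=camera(n); np.save(n+"1.npy",d); cv2.imwrite(f"pics/{n}1.png",p)
    w=cloud(n,d).reshape(-1,3); q=(w-s["ee_pos"])@s["eef_rot"]
    q=q[(abs(q[:,0])<150)&(abs(q[:,1])<150)&(q[:,2]<25)&(q[:,2]>-300)]
    for b in range(-300,25,25):
        t=q[(q[:,2]>=b)&(q[:,2]<b+25)]
        if len(t)>10: print(n,b,len(t),np.percentile(t[:,:2],[1,99],axis=0).round().tolist())
```

```text
2.7667 [425.38218673 251.43535261 523.89468709] [ 2.25610613e+01  4.02469894e+00  6.74670759e+01  1.38471309e-02
  1.08565808e+02 -1.62385501e+01]
(array([-0.006, -0.004,  0.038]), array([-0.015,  0.014,  4.174]))
top -300 957 [[28.0, -148.0], [105.0, 40.0]]
top -275 752 [[28.0, -8.0], [38.0, 33.0]]
top -250 963 [[26.0, -19.0], [38.0, 27.0]]
top -225 1323 [[19.0, -28.0], [39.0, 33.0]]
top -200 759 [[19.0, -32.0], [37.0, 24.0]]
top -175 607 [[16.0, -41.0], [37.0, 11.0]]
top -150 2921 [[-30.0, -86.0], [32.0, 87.0]]
top -125 3128 [[-25.0, -86.0], [33.0, 86.0]]
top -100 824 [[-4.0, -79.0], [33.0, 78.0]]
top -75 27 [[3.0, 19.0], [11.0, 22.0]]
top -50 59 [[-6.0, 19.0], [12.0, 29.0]]
top -25 109 [[-9.0, -29.0], [11.0, 28.0]]
```

Measured the gripper body: ±87 mm along the closing axis, about 100 to 150 mm behind the TCP. Now descending to the handle.

move_arm([
  [[0,0,0.3],[-0.1,0.1,4.1],4],
  [[0,0,0],[0,0,4.1],4],
  [[0,0,0],[0,0,4.1],4],
  [[0,0,0],[0,0,4.1],4],
  [[0,0,0],[0,0,4.1],4],
  [[0,0,0],[0,0,4.1],4],
  [[0,0,0],[0,0,4.1],4],
  [[0,0,0],[0,0,4.1],4],
])

```text
time_s: 3.53
ee_pos: [427.9, 248.8, 194.8]
eef_rot: [[-0.619, 0.786, 0.0], [0.786, 0.619, -0.0], [-0.0, 0.0, -1.0]]
force: [-0.1, 0.8, -0.5]
grip_width: 40.0
gripper_force: 0.0
```

Run:
```python
from h import *
from rig import telemetry,camera
s=telemetry.read_state(); print(s["time_s"],s["ee_pos"],fix(s["ee_pos"]))
Rg=Rt(38.5)
print(twist(s["ee_pos"],s["eef_rot"],np.array([426.8,251.2,94]),Rg,8))
p,d=camera("side"); cv2.imwrite("pics/side2.png",cv2.resize(p[60:260,120:420],(750,500)))
print(proj("side",[426.8,251.2,94]),proj("side",s["ee_pos"]))
```

```text
3.5333 [427.91849974 248.80098931 194.77779993] [  5.45608349 218.09766092 194.77779993]
(array([ 0.002,  0.002, -0.036]), array([0.032, 0.007, 1.26 ]))
(np.float64(277.64488440494654), np.float64(165.6567118589915)) (np.float64(277.2245956974177), np.float64(125.36528145935301))
```

View pics/side2.png

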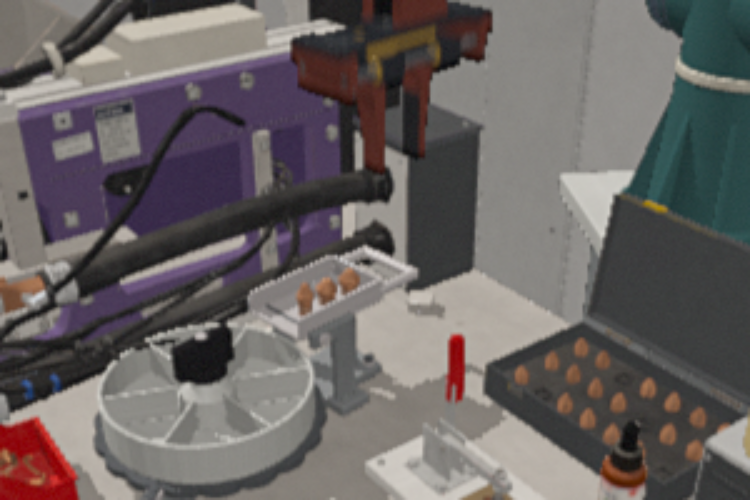

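The open fingers, near (373,165) and (415,155), stand above the handle bar near (390,262). The bar falls between them. Descending.

move_arm([
  [[0,0,0],[0,0,2],4],
  [[0,0,0],[0,0,2],4],
  [[0,0,0],[0,0,2],4],
  [[0,0,0],[0,0,1.6],4],
  [[0,0,0],[0,0,1.3],4],
  [[0,0,0],[0,0,1.1],4],
  [[0,0,0],[0,0,0],4],
  [[0,0,0],[0,0,0],2],
])

```text
time_s: 4.25
ee_pos: [428.3, 249.3, 97.0]
eef_rot: [[-0.619, 0.785, -0.001], [0.785, 0.619, -0.0], [0.0, -0.001, -1.0]]
force: [0.6, -0.6, 1.7]
grip_width: 36.0
gripper_force: 0.0
```

move_arm([
  [[0,0,0],[0,0,0],1.5],
  [[0,0,0],[0,0,0],1],
  [[0,0,0],[0,0,0],0.7],
  [[0,0,0],[0,0,0],0.4],
  [[0,0,0],[0,0,0],0.2],
  [[0,0,0],[0,0,0],0],
  [[0,0,0],[0,0,0],0],
  [[0,0,0],[0,0,0],0],
])

```text
time_s: 4.92
ee_pos: [427.9, 249.6, 97.5]
eef_rot: [[-0.62, 0.785, 0.0], [0.785, 0.62, 0.0], [-0.0, 0.0, -1.0]]
force: [-2.0, -1.0, 9.4]
grip_width: 0.4
gripper_force: 4.8
```

Run:
```python
from h import *
from rig import telemetry,camera
s=telemetry.read_state(); print(s["time_s"],s["ee_pos"],fix(s["ee_pos"]),s["grip_width"],s["gripper_force"],s["force"])
p,d=camera("side"); t,d2=camera("top")
a=cv2.resize(p[120:230,200:320],(400,367),interpolation=2); b=cv2.resize(t[150:260,240:360],(400,367),interpolation=2)
cv2.imwrite("pics/s3.png",np.hstack([a,b]))
print(proj("side",s["ee_pos"]),proj("side",s["ee_pos"]-[0,0,19]),proj("top",s["ee_pos"]))
```

```text
4.9167 [427.87513791 249.64662775  97.49164055] [  6.14488041 217.60517393  97.49164055] 0.37425938174901774 4.811562113463879 [-2.03286617 -1.02701569  9.40938688]
(np.float64(277.1189245652957), np.float64(164.06941263015847)) (np.float64(277.08766951553287), np.float64(171.10145271137813)) (np.float64(309.9600531857441), np.float64(231.54119419087152))
```

View pics/s3.png

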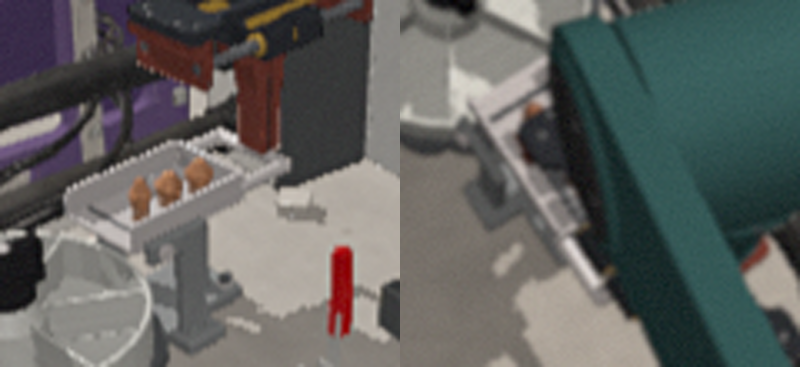

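Run:
```python
from h import *
from rig import telemetry,camera,r
print(r.finger_overhang)
p,d=camera("side"); s=telemetry.read_state()
w=cloud("side",d); q=(w-s["ee_pos"])@s["eef_rot"]
b,g,rd=[p[...,i].astype(int) for i in range(3)]
for z in range(-60,31,6):
    m=(abs(q[...,0])<40)&(abs(q[...,1])<60)&(q[...,2]>=z)&(q[...,2]<z+6)
    if m.sum(): t=q[m]; print(z,m.sum(),t.min(0).round()[:2],np.median(t,0).round()[:2],t.max(0).round()[:2],"BGR",np.median(p[m],0), "red",(m&(rd>1.6*b)).sum(), q[m&(rd>1.6*b)].mean(0).round() if (m&(rd>1.6*b)).any() else "")
```

```text
19.0
-60 35 [-10. -11.] [10.  9.] [12. 15.] BGR [34. 39. 81.] red 33 [  7.   6. -57.]
-54 34 [-10. -12.] [10. 12.] [12. 15.] BGR [33.5 40.5 80.5] red 31 [  7.   6. -51.]
-48 30 [-9. -9.] [10.  9.] [13. 14.] BGR [35. 41. 82.] red 29 [  7.   6. -45.]
-42 30 [ -9. -11.] [10. 10.] [13. 14.] BGR [35.  41.5 80.5] red 30 [  6.   7. -39.]
-36 27 [-11.  -8.] [10.  9.] [12. 12.] BGR [36. 43. 84.] red 26 [  6.   4. -33.]
-30 29 [-11. -10.] [5. 9.] [12. 11.] BGR [35. 42. 82.] red 25 [  4.   6. -27.]
-24 31 [-11.  -8.] [9. 8.] [13. 11.] BGR [37. 44. 84.] red 28 [  6.   5. -21.]
-18 37 [-11.  -9.] [7. 9.] [12. 59.] BGR [37. 43. 85.] red 31 [  5.   7. -15.]
-12 89 [-39.  -7.] [ 6. 43.] [28. 59.] BGR [146. 149. 155.] red 25 [ 7. 16. -9.]
-6 145 [-39. -10.] [ 9. 27.] [30. 60.] BGR [129. 132. 139.] red 7 [10. 20. -5.]
0 116 [-40.  -1.] [ 0. 20.] [31. 60.] BGR [127.5 127.5 135. ] red 0 
6 42 [-39.   3.] [-27.  50.] [28. 60.] BGR [121. 124. 130.] red 0 
24 1 [ 7. 60.] [ 7. 60.] [ 7. 60.] BGR [114. 116. 121.] red 0
```

Run:
```python
from h import *
from rig import telemetry,camera,r
p,d=camera("side"); s=telemetry.read_state(); print(fix(s["ee_pos"]),s["force"],s["grip_width"],s["gripper_force"])
G=fix(cloud("side",d)); G0=fix(cloud("side",np.load("side0.npy"))); T0=fix(cloud("top",np.load("top0.npy")))
for nm,g in(("now",G),("side0",G0),("top0",T0)):
    for x0,x1 in((-40,-24),(-24,-10),(-10,10),(10,24),(24,40)):
        m=(g[...,0]>x0)&(g[...,0]<x1)&(g[...,1]>165)&(g[...,1]<240)&(g[...,2]>70)&(g[...,2]<112)
        t=g[m]; t=t[np.argsort(t[:,1])]
        print(nm,(x0,x1),len(t)," ".join(f"{k}:{len(u)}/{np.median(u[:,2]):.0f}" for k in range(165,240,5) if len(u:=t[(t[:,1]>=k)&(t[:,1]<k+5)])))
    # tray floor slope / height
    m=(abs(g[...,0])<32)&(g[...,1]>82)&(g[...,1]<172)&(g[...,2]>78)&(g[...,2]<112); t=g[m]; print("  fit",np.polyfit(t[:,1],t[:,2],1))
v,u=[int(round(k)) for k in proj("side",[A[0]+218*EY[0],A[1]+218*EY[1],94])][::-1]
im=cv2.resize(p[v-35:v+35,u-45:u+45],(720,560),interpolation=2); cv2.imwrite("pics/s4.png",im); print("center px",u,v)
```

```text
[  6.14342423 217.6320603   97.4916087 ] [-2.55214525 -1.19480059  9.61174462] 0.3240426996269563 4.791232980787754
now (-40, -24) 91 165:16/97 170:27/96 175:2/101 185:3/99 190:8/98 195:6/97 200:7/98 205:7/97 210:9/95 215:6/99
now (-24, -10) 34 165:2/87 170:18/103 210:9/97 215:5/98
now (-10, 10) 57 170:19/103 175:4/106 205:20/107 210:14/95
now (10, 24) 75 170:21/102 175:3/105 205:11/108 210:18/98 215:11/104 220:7/105 225:4/106
now (24, 40) 98 165:14/97 170:17/98 175:8/98 180:7/99 185:10/98 190:5/98 195:7/98 200:8/98 205:5/99 210:8/98 215:8/99 220:1/98
  fit [8.14194553e-02 8.65297977e+01]
side0 (-40, -24) 88 165:17/95 170:28/97 175:1/100 185:3/99 190:8/98 195:4/97 200:9/96 205:7/99 210:7/96 215:4/100
side0 (-24, -10) 44 165:3/88 170:19/101 175:1/105 210:15/97 215:6/99
side0 (-10, 10) 51 170:20/103 175:3/107 210:21/97 215:7/99
side0 (10, 24) 43 170:21/101 175:3/103 210:13/97 215:6/100
side0 (24, 40) 97 165:11/97 170:20/99 175:9/98 180:6/98 185:7/98 190:6/98 195:8/97 200:7/97 205:6/97 210:8/98 215:9/99
  fit [8.05366920e-02 8.66696244e+01]
top0 (-40, -24) 171 165:19/90 170:12/100 175:19/100 180:13/99 185:14/99 190:13/99 195:12/100 200:13/100 205:13/99 210:14/99 215:17/100 220:12/99
top0 (-24, -10) 79 165:16/88 170:10/90 175:16/106 210:5/95 215:17/100 220:15/98
top0 (-10, 10) 115 165:26/90 170:14/89 175:25/105 210:7/98 215:27/99 220:16/99
top0 (10, 24) 88 165:23/88 170:10/90 175:17/105 210:5/98 215:18/100 220:15/99
top0 (24, 40) 154 165:13/99 170:8/100 175:18/100 180:12/99 185:13/99 190:12/99 195:13/99 200:12/99 205:12/98 210:15/99 215:16/99 220:10/98
  fit [4.27626357e-02 8.58885258e+01]
center px 275 164
```

View pics/s4.png

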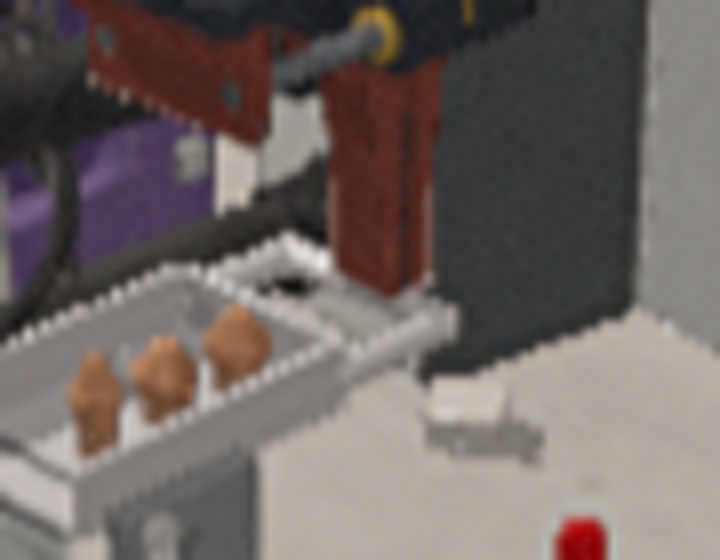

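The picture shows the closed fingers resting on top of the bar, so the fingertips are really at about the reported TCP height, 20 mm higher than stated. Reported z must go about 20 mm lower. I'll reopen and go deeper.

move_arm([
  [[0,0,0],[0,0,-0.8],0],
  [[0,0,0],[0,0,-0.2],4],
  [[0,0,0],[0,0,0],4],
  [[0,0,0],[0,0,0],4],
  [[0,0,0],[0,0,0],4],
  [[0,0,0],[0,0,0],4],
  [[0,0,0],[0,0,0],4],
  [[0,0,0],[0,0,0],4],
])

```text
time_s: 5.78
ee_pos: [427.8, 249.6, 106.4]
eef_rot: [[-0.62, 0.785, -0.0], [0.785, 0.62, -0.0], [0.0, -0.0, -1.0]]
force: [-0.5, 0.3, -0.2]
grip_width: 39.4
gripper_force: 0.0
```

move_arm([
  [[0,0,0],[0,0,0.8],4],
  [[0,0,0],[0,0,0.8],4],
  [[0,0,0],[0,0,0.7],4],
  [[0,0,0],[0,0,0.7],4],
  [[0,0,0],[0,0,0],4],
  [[0,0,0],[0,0,0],4],
  [[0,0,0],[0,0,0],3],
  [[0,0,0],[0,0,0],2],
])

```text
time_s: 6.45
ee_pos: [428.2, 249.8, 76.8]
eef_rot: [[-0.62, 0.785, 0.0], [0.785, 0.62, 0.0], [-0.0, 0.001, -1.0]]
force: [-0.3, -1.2, -0.2]
grip_width: 30.1
gripper_force: 0.0
```

move_arm([
  [[0,0,0],[0,0,0],1],
  [[0,0,0],[0,0,0],0.5],
  [[0,0,0],[0,0,0],0],
  [[0,0,0],[0,0,0],0],
  [[0,0,0],[0,0,0],0],
  [[0,0,0],[0,0,0],0],
  [[0,0,0],[0,0,0],0],
  [[0,0,0],[0,0,0],0],
])

```text
time_s: 7.12
ee_pos: [427.6, 249.5, 76.8]
eef_rot: [[-0.62, 0.785, -0.0], [0.785, 0.62, -0.0], [0.0, -0.001, -1.0]]
force: [-2.0, -2.4, 5.3]
grip_width: 9.3
gripper_force: 30.0
```

```bash
python3 -c "
import numpy as np
t=np.linspace(0,.96,25);o=126*np.cos(t)-10*np.sin(t);u=126*np.sin(t)+10*np.cos(t)
print([[round(-a/10,2),round(-b/10,2)] for a,b in zip(np.diff(o),np.diff(u))],o[-1]-126,u[-1]-10)"
```

```text
[[np.float64(0.05), np.float64(-0.5)], [np.float64(0.07), np.float64(-0.5)], [np.float64(0.09), np.float64(-0.5)], [np.float64(0.11), np.float64(-0.49)], [np.float64(0.13), np.float64(-0.49)], [np.float64(0.15), np.float64(-0.48)], [np.float64(0.17), np.float64(-0.48)], [np.float64(0.19), np.float64(-0.47)], [np.float64(0.21), np.float64(-0.46)], [np.float64(0.22), np.float64(-0.45)], [np.float64(0.24), np.float64(-0.44)], [np.float64(0.26), np.float64(-0.43)], [np.float64(0.28), np.float64(-0.42)], [np.float64(0.29), np.float64(-0.41)], [np.float64(0.31), np.float64(-0.4)], [np.float64(0.33), np.float64(-0.39)], [np.float64(0.34), np.float64(-0.37)], [np.float64(0.36), np.float64(-0.36)], [np.float64(0.37), np.float64(-0.35)], [np.float64(0.38), np.float64(-0.33)], [np.float64(0.4), np.float64(-0.31)], [np.float64(0.41), np.float64(-0.3)], [np.float64(0.42), np.float64(-0.28)], [np.float64(0.43), np.float64(-0.26)]] -61.928397437880434 98.95333746665034
```

move_arm([
  [[0,0,0],[0,0.05,-0.5],0],
  [[0,0,0],[0,0.07,-0.5],0],
  [[0,0,0],[0,0.09,-0.5],0],
  [[0,0,0],[0,0.11,-0.49],0],
  [[0,0,0],[0,0.13,-0.49],0],
  [[0,0,0],[0,0.15,-0.48],0],
  [[0,0,0],[0,0.17,-0.48],0],
  [[0,0,0],[0,0.19,-0.47],0],
])

```text
time_s: 7.78
ee_pos: [434.6, 255.1, 116.0]
eef_rot: [[-0.62, 0.785, -0.002], [0.785, 0.62, -0.001], [0.0, -0.002, -1.0]]
force: [-1.0, -4.3, -1.3]
grip_width: 9.1
gripper_force: 30.0
```

move_arm([
  [[0,0,0],[0,0.21,-0.46],0],
  [[0,0,0],[0,0.22,-0.45],0],
  [[0,0,0],[0,0.24,-0.44],0],
  [[0,0,0],[0,0.26,-0.43],0],
  [[0,0,0],[0,0.28,-0.42],0],
  [[0,0,0],[0,0.29,-0.41],0],
  [[0,0,0],[0,0.31,-0.4],0],
  [[0,0,0],[0,0.33,-0.39],0],
])

```text
time_s: 8.45
ee_pos: [449.9, 267.3, 149.9]
eef_rot: [[-0.62, 0.785, -0.005], [0.785, 0.62, -0.003], [0.0, -0.006, -1.0]]
force: [-6.4, -9.4, 4.6]
grip_width: 8.9
gripper_force: 30.0
```

move_arm([
  [[0,0,0],[0,0.34,-0.37],0],
  [[0,0,0],[0,0.36,-0.36],0],
  [[0,0,0],[0,0.37,-0.35],0],
  [[0,0,0],[0,0.38,-0.33],0],
  [[0,0,0],[0,0.4,-0.31],0],
  [[0,0,0],[0,0.41,-0.3],0],
  [[0,0,0],[0,0.42,-0.28],0],
  [[0,0,0],[0,0.43,-0.26],0],
])

```text
time_s: 9.12
ee_pos: [473.8, 286.4, 177.1]
eef_rot: [[-0.62, 0.785, -0.005], [0.785, 0.62, -0.003], [0.0, -0.006, -1.0]]
force: [-9.2, -8.7, 15.3]
grip_width: 9.0
gripper_force: 30.0
```

Run:
```python
from h import *
from rig import telemetry,camera,r
p,d=camera("side"); t,_=camera("top"); s=telemetry.read_state(); print(s["time_s"],fix(s["ee_pos"]),s["force"],s["grip_width"],s["gripper_force"])
a=cv2.resize(p[110:260,150:320],(567,500),interpolation=2); b=cv2.resize(t[90:240,200:270],(233,500),interpolation=2)
cv2.imwrite("pics/s5.png",np.hstack([a,b]))
```

```text
9.2167 [  6.20811425 157.16576303 177.85775001] [-10.99821174  -9.01684589  19.75468856] 9.153373565408883 30.01256972551346
```

View pics/s5.png

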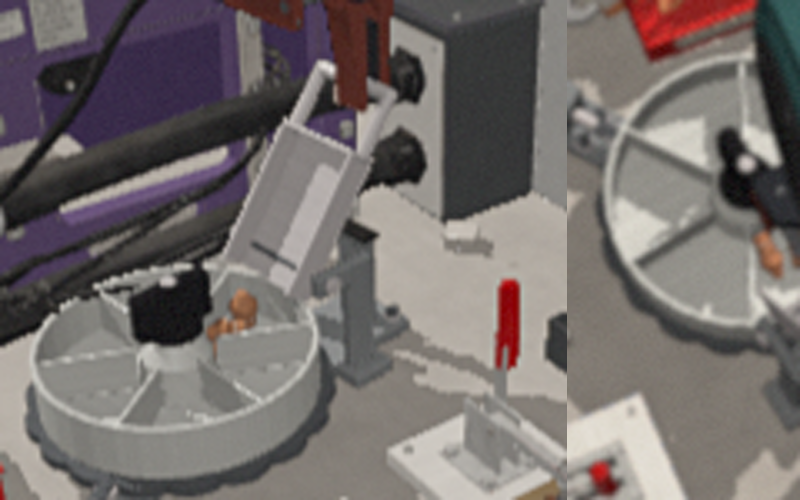

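The tray is up and empty, and the tips lie in the bay near (240,305) and (228,328). I'll check their heights and positions in the fixture frame.

```bash
cat > tips.py <<'E'
from h import *
from rig import telemetry,camera,r
for n in("side","top"):
    p,d=camera(n); f=fix(cloud(n,d)); b,g,rd=[p[...,i].astype(int) for i in range(3)]
    R=np.hypot(f[...,0],f[...,1]); m=(rd>1.5*b)&(rd>90)&(R<95)&(f[...,2]>25)&(f[...,2]<120)
    k,l,st,_=cv2.connectedComponentsWithStats(m.astype(np.uint8))
    for i in range(1,k):
        if st[i,4]>5: t=f[l==i]; print(n,st[i].tolist(),"med",np.median(t,0).round(),"min",t.min(0).round(),"max",t.max(0).round())
s=telemetry.read_state(); print(s["time_s"],s["qpos"].round(1),fix(s["ee_pos"]),s["force"])
E
python3 tips.py
```

```text
side [212, 197, 15, 15, 101] med [-15.  63.  50.] min [-25.  21.  36.] max [13. 75. 63.]
top [256, 159, 9, 14, 66] med [ 8. 41. 49.] min [ 1. 25. 42.] max [14. 54. 57.]
9.3167 [ 24.1  19.5  95.   -0.   65.7 -14.2] [  6.2424699  157.47739296 177.69577225] [-10.66393647  -8.83462997  19.61478978]
```

All tips are inside the bay with their tops at or below 63 mm. Lowering the tray along the reverse arc.

move_arm([
  [[0,0,0],[0,-0.43,0.26],0],
  [[0,0,0],[0,-0.42,0.28],0],
  [[0,0,0],[0,-0.41,0.3],0],
  [[0,0,0],[0,-0.4,0.31],0],
  [[0,0,0],[0,-0.38,0.33],0],
  [[0,0,0],[0,-0.37,0.35],0],
  [[0,0,0],[0,-0.36,0.36],0],
  [[0,0,0],[0,-0.34,0.37],0],
])

```text
time_s: 9.98
ee_pos: [451.1, 268.2, 150.8]
eef_rot: [[-0.62, 0.785, -0.001], [0.785, 0.62, -0.001], [-0.0, -0.001, -1.0]]
force: [-5.2, -5.7, 7.7]
grip_width: 9.0
gripper_force: 30.0
```

move_arm([
  [[0,0,0],[0,-0.33,0.39],0],
  [[0,0,0],[0,-0.31,0.4],0],
  [[0,0,0],[0,-0.29,0.41],0],
  [[0,0,0],[0,-0.28,0.42],0],
  [[0,0,0],[0,-0.26,0.43],0],
  [[0,0,0],[0,-0.24,0.44],0],
  [[0,0,0],[0,-0.22,0.45],0],
  [[0,0,0],[0,-0.21,0.46],0],
])

```text
time_s: 10.65
ee_pos: [435.1, 255.4, 116.3]
eef_rot: [[-0.62, 0.785, -0.0], [0.785, 0.62, -0.0], [-0.0, -0.0, -1.0]]
force: [-3.3, -4.5, 2.9]
grip_width: 9.1
gripper_force: 30.0
```

move_arm([
  [[0,0,0],[0,-0.19,0.47],0],
  [[0,0,0],[0,-0.17,0.48],0],
  [[0,0,0],[0,-0.15,0.48],0],
  [[0,0,0],[0,-0.13,0.49],0],
  [[0,0,0],[0,-0.11,0.49],0],
  [[0,0,0],[0,-0.09,0.5],0],
  [[0,0,0],[0,-0.07,0.5],0],
  [[0,0,0],[0,-0.05,0.5],0],
])

```text
time_s: 11.32
ee_pos: [427.7, 249.5, 76.9]
eef_rot: [[-0.62, 0.785, -0.0], [0.785, 0.62, -0.0], [0.0, -0.0, -1.0]]
force: [-3.1, -4.4, 1.3]
grip_width: 8.9
gripper_force: 30.0
```

move_arm([
  [[0,0,0],[0,0,0],0],
  [[0,0,0],[0,0,0],0],
  [[0,0,0],[0,0,0],1.5],
  [[0,0,0],[0,0,0],2.5],
  [[0,0,0],[0,0,0],4],
  [[0,0,0],[0,0,0],4],
  [[0,0,0],[0,0,0],4],
  [[0,0,0],[0,0,0],4],
])

```text
time_s: 11.98
ee_pos: [428.3, 250.0, 76.9]
eef_rot: [[-0.62, 0.785, 0.001], [0.785, 0.62, 0.001], [0.0, 0.001, -1.0]]
force: [-0.6, 0.4, -0.3]
grip_width: 39.5
gripper_force: 0.0
```

move_arm([
  [[0,0,0],[0,0,-2],4],
  [[0,0,0],[0,0,-4],4],
  [[0,0,0],[0,0,-4],4],
  [[0,0,0],[0,0,-4],4],
  [[0,0,0],[0,0,-4],4],
  [[0,0,0],[0,0,-4],4],
  [[0,0,0],[0,0,-3],4],
  [[0,0,0],[0,0,0],4],
])

```text
time_s: 12.65
ee_pos: [431.3, 251.2, 333.6]
eef_rot: [[-0.62, 0.785, 0.011], [0.785, 0.62, 0.005], [-0.003, 0.012, -1.0]]
force: [0.7, 0.1, 0.8]
grip_width: 40.0
gripper_force: 0.0
```

```bash
cat > goal.py <<'E'
from h import *
from rig import telemetry,r
import sys
def Rk(yaw,t): return Rt(yaw)@Ro.from_rotvec([np.radians(t),0,0]).as_matrix()
def rep(yaw,t,z,off=20.): # reported TCP for true grasp point on axis at z
    return np.array([*A,z])+off*Rk(yaw,t)[:,2]
if __name__=="__main__":
    yaw,t,z,n=map(float,sys.argv[1:]); s=telemetry.read_state()
    print(s["time_s"],s["ee_pos"],"goal",rep(yaw,t,z)); print(twist(s["ee_pos"],s["eef_rot"],rep(yaw,t,z),Rk(yaw,t),int(n)))
E
python3 goal.py 128.5 10 340 16; python3 tips.py
```

```text
12.65 [431.25159843 251.1990135  333.59657608] goal [604.16197064 377.58203039 320.30384494]
(array([ 0.515, -0.45 , -5.627]), array([-1.035,  1.069,  0.03 ]))
side [212, 197, 15, 15, 101] med [-15.  63.  50.] min [-25.  21.  34.] max [13. 76. 63.]
top [267, 159, 8, 11, 57] med [-11.  50.  50.] min [-19.  40.  46.] max [-3. 60. 58.]
top [256, 160, 9, 13, 67] med [ 8. 41. 49.] min [ 2. 27. 40.] max [15. 54. 57.]
12.75 [ 22.3   6.8  89.9   0.   83.1 -16. ] [  5.99514303 216.85681947 327.76992074] [-0.46924062  0.38395051 -0.06902769]
```

move_arm([
  [[0.5,-0.45,-5.63],[-1.03,1.07,0],4],
  [[0.5,-0.45,-5.63],[-1.03,1.07,0],4],
  [[0.5,-0.45,-5.63],[-1.03,1.07,0],4],
  [[0.5,-0.45,-5.63],[-1.03,1.07,0],4],
  [[0.5,-0.45,-5.63],[-1.03,1.07,0],4],
  [[0.5,-0.45,-5.63],[-1.03,1.07,0],4],
  [[0.5,-0.45,-5.63],[-1.03,1.07,0],4],
  [[0.5,-0.45,-5.63],[-1.03,1.07,0],4],
])

```text
time_s: 13.42
ee_pos: [539.9, 277.4, 322.1]
eef_rot: [[-0.994, 0.112, 0.016], [0.11, 0.99, -0.091], [-0.026, -0.089, -0.996]]
force: [0.9, -0.2, -0.3]
grip_width: 39.9
gripper_force: 0.0
```

```bash
python3 goal.py 128.5 10 340 8
```

```text
13.4167 [539.91116567 277.40183919 322.13250108] goal [604.16197064 377.58203039 320.30384494]
(array([ 0.506, -0.56 , -5.577]), array([-1.096,  1.058, -0.091]))
```

move_arm([
  [[0.5,-0.55,-5.58],[-1.09,1.06,-0.05],4],
  [[0.5,-0.55,-5.58],[-1.09,1.06,-0.05],4],
  [[0.5,-0.55,-5.58],[-1.09,1.06,-0.05],4],
  [[0.5,-0.55,-5.58],[-1.09,1.06,-0.05],4],
  [[0.5,-0.55,-5.58],[-1.09,1.06,-0.05],4],
  [[0.5,-0.55,-5.58],[-1.09,1.06,-0.05],4],
  [[0.5,-0.55,-5.58],[-1.09,1.06,-0.05],4],
  [[0.5,-0.55,-5.58],[-1.09,1.06,-0.05],4],
])

```text
time_s: 14.08
ee_pos: [604.1, 377.5, 317.0]
eef_rot: [[-0.782, -0.614, 0.107], [-0.623, 0.77, -0.136], [0.001, -0.173, -0.985]]
force: [0.3, -0.4, -0.9]
grip_width: 39.9
gripper_force: 0.0
```

```bash
python3 goal.py 128.5 10 340 1;python3 goal.py 128.5 10 160 8
python3 - <<'E'
from rig import camera
from h import *
p,d=camera("side")
cv2.imwrite("pics/s6.png",cv2.resize(p[40:240,110:350],(720,600),interpolation=2))
E
```

```text
14.0833 [604.08112688 377.45373179 317.03421037] goal [604.16197064 377.58203039 320.30384494]
(array([ 0.034, -0.058,  0.042]), array([-0.014, -0.052, -0.323]))
14.0833 [604.08112688 377.45373179 317.03421037] goal [604.16197064 377.58203039 140.30384494]
(array([ 0.004, -0.007,  0.005]), array([-0.003,  0.384,  2.176]))
```

View pics/s6.png

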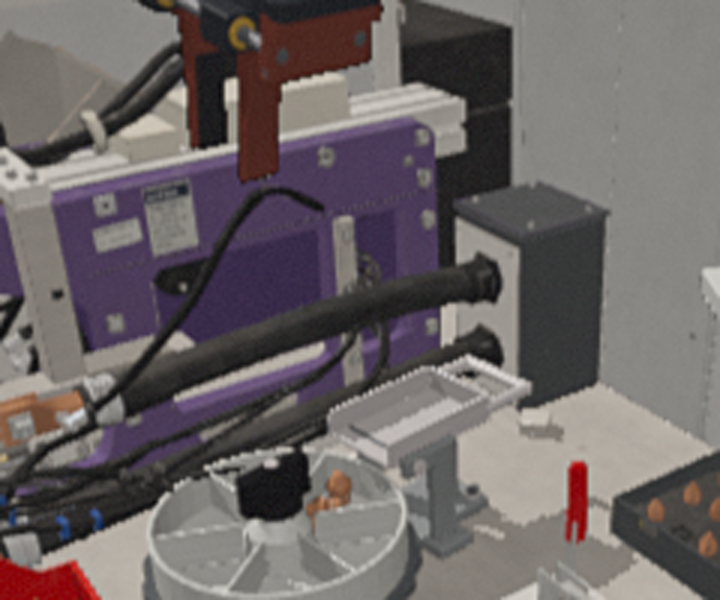

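The open fingers hang above the knob, the tray lies level and the tips are in the bay. Descending vertically.

move_arm([
  [[0,0,0],[0,0.38,2.17],4],
  [[0,0,0],[0,0.38,2.17],4],
  [[0,0,0],[0,0.38,2.17],4],
  [[0,0,0],[0,0.38,2.17],4],
  [[0,0,0],[0,0.38,2.17],4],
  [[0,0,0],[0,0.38,2.17],4],
  [[0,0,0],[0,0.38,2.17],4],
  [[0,0,0],[0,0.38,2.17],4],
])

```text
time_s: 14.8
ee_pos: [603.7, 376.4, 141.0]
eef_rot: [[-0.787, -0.608, 0.107], [-0.617, 0.775, -0.135], [-0.001, -0.173, -0.985]]
force: [0.1, -0.4, -0.2]
grip_width: 40.4
gripper_force: 0.0
```

```bash
python3 goal.py 128.5 10 97 6
python3 - <<'E'
from h import *
from rig import camera,telemetry
p,d=camera("side"); s=telemetry.read_state(); w=cloud("side",d); f=fix(w); q=(w-s["ee_pos"])@s["eef_rot"]
b,g,rd=[p[...,i].astype(int) for i in range(3)]
m=(abs(q[...,0])<15)&(abs(q[...,1])<45)&(q[...,2]>-40)&(q[...,2]<25)&(rd>1.5*b)
print(m.sum(),q[m].max(0),f[m].min(0)); t=q[m]
for y0,y1 in((-45,0),(0,45)):
    u=t[(t[:,1]>y0)&(t[:,1]<y1)]
    if len(u): print(y0,np.percentile(u,[2,98],axis=0).round(1).tolist())
E
```

```text
14.8 [603.65130603 376.39261165 140.99981995] goal [604.16197064 377.58203039  77.30384494]
(array([ 0.011, -0.006, -0.063]), array([-0.019,  0.194,  1.044]))
131 [  7.69568649  29.69018233 -11.2051285 ] [-25.82800714 -11.27531925 143.17172008]
-45 [[-14.9, -28.8, -39.2], [-11.7, -22.1, -15.2]]
0 [[-14.8, 21.0, -39.6], [6.3, 29.4, -13.7]]
```

move_arm([
  [[0,0,-0.3],[0,0.2,1.04],4],
  [[0,0,0],[0,0.2,1.04],4],
  [[0,0,0],[0,0.2,1.04],4],
  [[0,0,0],[0,0.2,1.04],4],
  [[0,0,0],[0,0.2,1.04],4],
  [[0,0,0],[0,0.2,1.04],4],
  [[0,0,0],[0,0,0],4],
  [[0,0,0],[0,0,0],4],
])

```text
time_s: 15.52
ee_pos: [604.0, 379.1, 79.7]
eef_rot: [[-0.782, -0.614, 0.109], [-0.623, 0.771, -0.133], [-0.002, -0.172, -0.985]]
force: [-2.1, 2.8, -2.8]
grip_width: 39.8
gripper_force: 1.4
```

```bash
python3 goal.py 128.5 10 97 1
python3 - <<'E'
from rig import telemetry
s=telemetry.read_state(); print(s["force"],s["ft_torque"])
E
```

```text
15.5167 [603.95121611 379.14243725  79.66084268] goal [604.16197064 377.58203039  77.30384494]
(array([0.1  , 0.134, 0.027]), array([ 0.081, -0.093,  0.255]))
[-2.08170803  2.81662627 -2.84797936] [0.65400701 0.24850455 0.00171341]
```

move_arm([
  [[0,0,0],[0,0,0],3],
  [[0,0,0],[0,0,0],2.5],
  [[0,0,0],[0,0,0],2],
  [[0,0,0],[0,0,0],1.6],
  [[0,0,0],[0,0,0],1.2],
  [[0,0,0],[0,0,0],1],
  [[0,0,0],[0,0,0],1],
  [[0,0,0],[0,0,0],1],
])

```text
time_s: 16.18
ee_pos: [605.1, 378.7, 81.1]
eef_rot: [[-0.782, -0.613, 0.111], [-0.623, 0.771, -0.133], [-0.004, -0.173, -0.985]]
force: [0.3, 0.4, 2.0]
grip_width: 17.4
gripper_force: 29.6
```

```bash
python3 goal.py 128.5 10 97 1
python3 - <<'E'
from h import *
from rig import camera,telemetry
p,d=camera("side"); s=telemetry.read_state(); print(s["force"],s["ft_torque"],s["grip_width"],s["gripper_force"])
cv2.imwrite("pics/s7.png",cv2.resize(p[90:240,130:290],(640,600),interpolation=2))
E
```

```text
16.1833 [605.14100762 378.72104207  81.09466104] goal [604.16197064 377.58203039  77.30384494]
(array([0.021, 0.227, 0.003]), array([0.149, 0.038, 0.378]))
[ 0.599779   -0.05738764  2.39259452] [0.65347659 0.3355714  0.02753374] 17.91396314941083 29.650644455105066
```

View pics/s7.png

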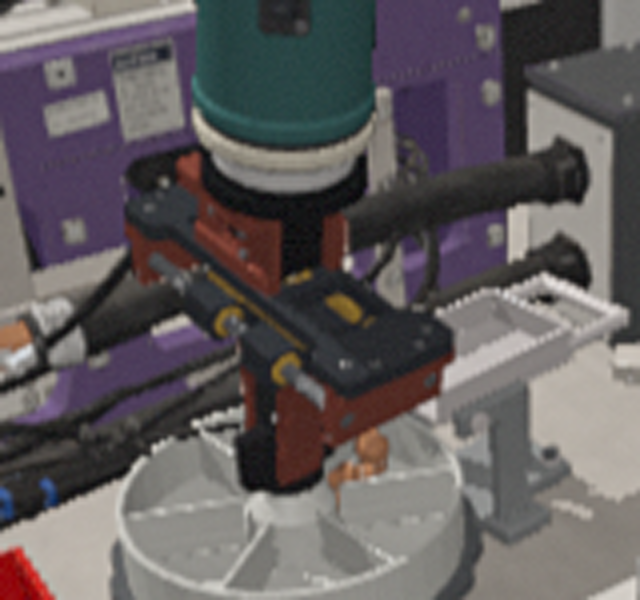

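The fingers hold the knob at 29.6 N, the tips are in the bay and the tray is down. Now turning clockwise, about 20° per call, around the vertical axis.

move_arm([
  [[0,0.43,2.46],[0.01,0,0],0],
  [[0,0.43,2.46],[0.01,0,0],0],
  [[0,0.43,2.46],[0.01,0,0],0],
  [[0,0.43,2.46],[0.01,0,0],0],
  [[0,0.43,2.46],[0.01,0,0],0],
  [[0,0.43,2.46],[0.01,0,0],0],
  [[0,0.43,2.46],[0.01,0,0],0],
  [[0,0.43,2.46],[0.01,0,0],0],
])

```text
time_s: 16.9
ee_pos: [604.6, 377.9, 81.1]
eef_rot: [[-0.949, -0.311, 0.058], [-0.316, 0.935, -0.163], [-0.004, -0.173, -0.985]]
force: [0.5, -1.0, 1.9]
grip_width: 17.3
gripper_force: 29.6
```

```bash
cat > dial.py <<'E'
from h import *
from rig import camera,telemetry
from scipy.ndimage import gaussian_filter1d
s=telemetry.read_state()
print(s["time_s"],s["ee_pos"].round(1),"F",s["force"].round(1),"T",s["ft_torque"].round(2),"w",s["grip_width"],s["gripper_force"],"yaw",np.degrees(np.arctan2(s["eef_rot"][1,1],s["eef_rot"][0,1])))
def walls(n,d):
    f=fix(cloud(n,d)).reshape(-1,3); R=np.hypot(f[:,0],f[:,1]); m=(R>40)&(R<80)&(abs(f[:,2]-63)<5)
    return np.degrees(np.arctan2(f[m,1],f[m,0]))%60
for n in("side","top"):
    a0=walls(n,np.load(n+"0.npy")); a1=walls(n,camera(n)[1])
    for a in(a0,a1):
        z=np.exp(1j*np.radians(a*6)).mean(); print(n,len(a),"wall phase mod60",(np.degrees(np.angle(z))/6%60).round(2),"conc",abs(z).round(2))
E
python3 dial.py; python3 tips.py
```

```text
16.9 [604.6 377.9  81.1] F [ 0.5 -1.   1.9] T [0.53 0.01 0.05] w 17.32008208031322 29.61545918136835 yaw 108.40724467751427
side 229 wall phase mod60 0.07 conc 0.99
side 222 wall phase mod60 39.57 conc 0.96
top 175 wall phase mod60 0.16 conc 0.99
top 0 wall phase mod60 nan conc nan
side [217, 201, 19, 13, 115] med [ 9. 67. 50.] min [-2. 33. 35.] max [38. 79. 64.]
17.1 [ 31.7  38.6  76.5 -10.6  67.3 -72.7] [-3.46741916 -0.55822693 81.10223483] [ 0.6043104  -1.80530661  2.74604569]dial.py:12: RuntimeWarning: Mean of empty slice.
  z=np.exp(1j*np.radians(a*6)).mean(); print(n,len(a),"wall phase mod60",(np.degrees(np.angle(z))/6%60).round(2),"conc",abs(z).round(2))
  ret = ret.dtype.type(ret / rcount)
```

The dial is at its first stop: the walls turned by 20.5°. Continuing.

move_arm([
  [[0,0.43,2.46],[0.01,0,0],0],
  [[0,0.43,2.46],[0.01,0,0],0],
  [[0,0.43,2.46],[0.01,0,0],0],
  [[0,0.43,2.46],[0.01,0,0],0],
  [[0,0.43,2.46],[0.01,0,0],0],
  [[0,0.43,2.46],[0.01,0,0],0],
  [[0,0.43,2.46],[0.01,0,0],0],
  [[0,0.43,2.46],[0.01,0,0],0],
])

```text
time_s: 17.77
ee_pos: [603.8, 377.4, 81.1]
eef_rot: [[-1.0, 0.026, -0.0], [0.025, 0.985, -0.172], [-0.004, -0.172, -0.985]]
force: [0.9, -3.3, 2.9]
grip_width: 17.4
gripper_force: 29.6
```

move_arm([
  [[0,0.43,2.46],[0.01,0,0],0],
  [[0,0.43,2.46],[0.01,0,0],0],
  [[0,0.43,2.46],[0.01,0,0],0],
  [[0,0.43,2.46],[0.01,0,0],0],
  [[0,0.43,2.46],[0.01,0,0],0],
  [[0,0.43,2.46],[0.01,0,0],0],
  [[0,0.43,2.46],[0.01,0,0],0],
  [[0,0.43,2.46],[0.01,0,0],0],
])

```text
time_s: 18.43
ee_pos: [602.8, 377.1, 81.1]
eef_rot: [[-0.931, 0.36, -0.059], [0.365, 0.917, -0.161], [-0.004, -0.172, -0.985]]
force: [-0.5, -5.0, 3.8]
grip_width: 17.8
gripper_force: 29.6
```

```bash
python3 dial.py 2>/dev/null; python3 tips.py
```

```text
18.4333 [602.8 377.1  81.1] F [-0.5 -5.   3.8] T [-0.1  -0.37  0.11] w 17.770167529710964 29.61445019580424 yaw 68.53680281322458
side 229 wall phase mod60 0.07 conc 0.99
side 216 wall phase mod60 59.31 conc 0.94
top 175 wall phase mod60 0.16 conc 0.99
top 6 wall phase mod60 1.04 conc 1.0
side [234, 213, 8, 11, 54] med [54. 49. 53.] min [46. 43. 39.] max [60. 59. 60.]
side [221, 216, 11, 10, 71] med [42. 29. 47.] min [30. 14. 37.] max [48. 39. 53.]
18.6333 [ 29.9  41.1  71.1  -6.5  75.5 -36.8] [-3.05194672  1.36303483 81.10386523] [-0.71036187 -5.67862552  4.73551381]
```

move_arm([
  [[0,0,0],[0,0,0],0],
  [[0,0,0],[0,0,0],0],
  [[0,0,0],[0,0,0],0],
  [[0,0,0],[0,0,0],0],
  [[0,0,0],[0,0,0],0],
  [[0,0,0],[0,0,0],0],
  [[0,0,0],[0,0,0],0],
  [[0,0,0],[0,0,0],0],
])

```text
time_s: 19.3
ee_pos: [602.8, 377.1, 81.1]
eef_rot: [[-0.932, 0.357, -0.059], [0.362, 0.918, -0.161], [-0.004, -0.171, -0.985]]
force: [0.8, -5.9, 5.0]
grip_width: 17.7
gripper_force: 29.6
```

```bash
python3 dial.py 2>/dev/null | grep -v top
python3 - <<'E'
from h import *
from rig import camera
for d in(np.load("side0.npy"),camera("side")[1]):
    g=fix(cloud("side",d)); h=g[(abs(g[...,0])<40)&(abs(g[...,1]-205)<18)&(abs(g[...,2]-97)<25)]; print("handle z",len(h),np.median(h,0))
E
```

```text
19.3 [602.8 377.1  81.1] F [ 0.8 -5.9  5. ] T [-0.45 -0.41  0.05] w 17.73244432637254 29.64214031584561 yaw 68.72396559198239
side 229 wall phase mod60 0.07 conc 0.99
side 207 wall phase mod60 59.58 conc 0.96
handle z 158 [  2.50108307 212.31493446  97.92720275]
handle z 157 [  0.30128297 212.48544397  97.84270086]
```

The dial is steady at about 60.5°, the tray is down and the grip holds at 29.6 N. Handing in.

```bash
python3 -c "
from rig import r
print(r.sign_off())"
```

```text
the job is handed in; nothing more can be done
None
```

I handed the job in at about 19 s, with all three tips in the loaded bay, the tray back on its rest, the dial at about 60.5° (the third stop is 60°) and the fingers still gripping the knob at about 30 N; no verdict came back from the sign-off.

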